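Set the stirrer lever to its second stage and start it

TASK

The small beaker stands on a magnetic stirrer whose two-stage speed lever is at off: with a fingertip, push the lever along its slot, past the click at the middle mark (slow), until it rests against the far stop (fast); after that press the round start button right down and let it come up again. Only push and press: do not pinch the lever, do not lift the stirrer or shove it along the bench, and leave the beaker on its plate and the things around where they are.

Things in the scene. Friction and masses are not known exactly. Their poses are not given: they have to be found in the camera images.
- stirrer: White magnetic stirrer, loose on rubber feet, about 4.8 kg, 180 (x) by 220 (y) by 66 mm high. Origin: centre of its underside; z up, -x its front (towards the robot, yaw within 0.4). Round plate 112 mm across, top 71 mm above the bench, centre at x = +27 mm. Controls on the flat top in a row at x = -60 mm: lever slot along y, y = -84 to -10 (right); start button at y = +65 (left).
- speed (a joint): Lever along the stirrer's +y (to the left, seen from the front), m: 0 off (right end), 0.028 slow (click at the middle mark), 0.056 fast (left end, hard stop). A spring detent holds each place: about 5 to 7 N to leave off or slow; past the crest half-way between two places it snaps on into the next. Starts at off.
- speed_knob (a point): Centre of the lever's black upright knob, which moves with the lever: 22 mm (stirrer x) by 14 mm (stirrer y, the direction of sliding) by 28 mm high, standing on a thin stem, its underside 8 mm above the stirrer's top and this point 22 mm above it (about 89 mm above the bench).
- off_stop (a point): Where the centre of the knob stands at off; fixed to the stirrer.
- fast_stop (a point): Where the centre of the knob stands at fast, against the left stop; fixed to the stirrer, 56 mm from off_stop along the stirrer's +y.
- start (a joint): Travel of the start button, m: 0 = up, 0.006 = right down. Sprung: about 1.5 N to begin, 5 N right down; comes up by itself.
- start_top (a point): Centre of the top face of the round white start button, 26 mm across, 88 mm above the bench when up; it is pressed straight down and stands in a black collar 42 mm across, whose rim is 78 mm above the bench.
- small_beaker: Small clear beaker, 50 mm across, 51 mm high, loose on the stirrer's round plate; origin at the centre of its underside. To be left alone.
- sample_jar: Loose sample jar with screw lid, 56 mm across, 60 mm high, to the left of the stirrer; origin at the centre of its underside. To be left alone.
- tub: Loose white lidded tub, 52 mm across, 50 mm high, to the left of the stirrer; origin at the centre of its underside. To be left alone.
- timer: Loose small kitchen-type timer with display, 34 x 62 x 40 mm, to the right of the stirrer; origin at the centre of its underside. To be left alone.

How it is judged:
By the outcome, as a careful person would: the job done as asked, in the order asked, and still so for the second after the job is handed in, with the robot touching nothing.
It also fails if it takes over 48 s, if anything falls off the work surface, if the arm or the gripper's body presses on something with over 40 N, if the wrist force passes 120 N, or if a joint passes its speed limit or range.

ROBOT

A 6-joint arm with a two-finger parallel gripper is mounted at the origin on a cart in front of the work surface, level with it; the furniture and walls round the work are solid. World frame = base frame: x ahead of the robot, y to its left, z up, the work surface at z = 0. Lengths are in m, angles in rad, forces in N, time in s.
With the tool pointing down it reaches from about 0.375 to 0.975 m from the base axis. Payload 3.8 kg.
Tool frame: the origin (TCP) lies midway between the tips of the shut fingers; the grasp point (between the pads) lies 19 mm behind it; z points along the fingers, y is the line along which they close (so a half turn about z gives the same grasp; the last joint's range is limited). The gripper opens to 85 mm and grips with 20 to 120 N. Pads are 22 mm wide; open, the fingers measure 114 mm over their backs; the gripper's body (76 mm by 85 mm) begins 54 mm behind the grasp point. The pads swing forward as they close: fully open they stand 13 mm farther back than shut.
Start: joints at [-1.288, 0.264, 1.604, -0, 1.274, -0.037], TCP at [0.212, -0.641, 0.231] pointing down, gripper open.
Joint ranges: [-2.63, 2.63], [-0.94, 2.18], [0.31, 2.57], [-1.31, 4.45], [0, 2.66], [-2.55, 2.55]. Speed limits (rad/s): [2.57, 2.57, 3.14, 3.14, 3.14, 3.14].

INTERFACE

Orientations are given as a rotation vector (axis times angle).
In Python, from workcell import sensors, viewer, job gives the robot as it stands.
- The arm moves only by the shell command python3 -m inch 'ROWS' [FORCE]. ROWS is JSON, one flat list of numbers, 7 for each row, row after row: the shift along the tool's x, y, z in mm, then the turn, a rotation vector about the tool's x, y, z in degrees, then the finger opening in mm, from 0 to 85.4. A call has exactly 8 rows; each row shifts and turns the commanded pose from where the row before left it, along the tool's axes as they then stand; what a row does not reach is not made up. A row lasts 1/10 s, in which the tool goes at most 50 mm and 8.59 degrees, less where a joint would pass 70% of its speed; a pose out of reach is approached as far as the arm can. A call is refused whole if a number of a shift passes 50 or a number of a turn 8.59, either way. A call with a gripper value outside its range is refused whole. The fingers move at their own pace and stop on an object; FORCE is the grip in N (left out, the last holds). Time passes only in rows, so rows that do not move let the fingers close, or fill a call up. It gives the time, the measured TCP pose, the force, the opening and the grip force at its end, in the units of the state.
- sensors.read_state(): the state, without advancing time (a new reading comes with each control period).
- viewer.read_camera(name): name is "side" or "top" or "wrist"; returns the picture (400x640x3 uint8, red, green, blue); there is no depth.
- viewer.camera_params(name): a dict with "K" (3x3 intrinsics, pixels), "world_to_cam" (4x4, takes a point from world to camera coordinates). Camera axes: x right, y down, z forward; pixel columns grow to the right and rows downward; lengths in m; the calibration is good to about 2 mm. A picture is of the moment at which its call begins: read the wrist's pose just before it. camera_params takes no time and is no camera call; for the wrist camera it gives the pose at the moment of the call.
- job.finish_job(): hands the job in; it is judged then, once.
The state is a dict: "time": time; "q": joint angles; "joint_vel": joint speeds; "joint_torque": joint torques, N m; "tool_pos": TCP position; "tcp_rot": TCP orientation; "wrist_force": force on the tool from outside, world axes, zero at the start; "torque": the same for the moment, N m; "width": opening from 0.0 (shut) to 1.0 (fully open); "grip_force": force on a finger pad.
Only numpy, scipy, OpenCV 4.12 (cv2) and the standard library are available. Lean on these libraries where they do the work, as an engineer would, in place of code of your own. Each camera call takes 0.05 s, during which the arm holds its last target. There are 200 camera calls.

## Working session

There is one attempt and no reset: what is moved stays moved. The work goes in short steps, Python scripts to look and compute and a shell command to move; the robot and the scene stay as the last step left them, time stands still between calls to the robot, and variables do not carry over. Pictures are saved under pics/ and viewed, at most 10 in all, crops included, and the job is handed in when it is done.

```bash
mkdir -p pics; ls; python3 - <<'E'
from workcell import sensors, viewer
import cv2,numpy as np
s=sensors.read_state();print({k:np.round(v,3).tolist() for k,v in s.items()})
for n in("side","top"):
    p=viewer.camera_params(n);print(n,np.round(p["K"],1).tolist(),np.round(p["world_to_cam"],3).tolist())
    cv2.imwrite(f"pics/{n}0.png",viewer.read_camera(n)[:,:,::-1])
E
```

```text
pics
{'time': 0.0, 'q': [-1.288, 0.265, 1.605, 0.0, 1.274, -0.037], 'joint_vel': [-0.001, 0.001, 0.001, -0.0, 0.002, -0.0], 'joint_torque': [-0.001, -51.512, -36.731, -0.0, 0.013, -0.0], 'tool_pos': [0.212, -0.64, 0.23], 'tcp_rot': [-3.099, -0.5, 0.0], 'wrist_force': [0.337, -0.34, 0.218], 'torque': [-0.016, 0.005, -0.013], 'grip_force': 0.0, 'width': 1.0}
side [[384.0, 0.0, 321.4], [0.0, 384.0, 195.4], [0.0, 0.0, 1.0]] [[-0.936, -0.352, 0.007, 0.454], [-0.226, 0.585, -0.779, 0.169], [0.27, -0.73, -0.627, 1.029], [0.0, 0.0, 0.0, 1.0]]
top [[481.6, 0.0, 312.5], [0.0, 481.6, 198.0], [0.0, 0.0, 1.0]] [[-0.011, -1.0, -0.024, 0.05], [-0.993, 0.014, -0.114, 0.501], [0.114, 0.022, -0.993, 1.358], [0.0, 0.0, 0.0, 1.0]]
```

View pics/top0.png

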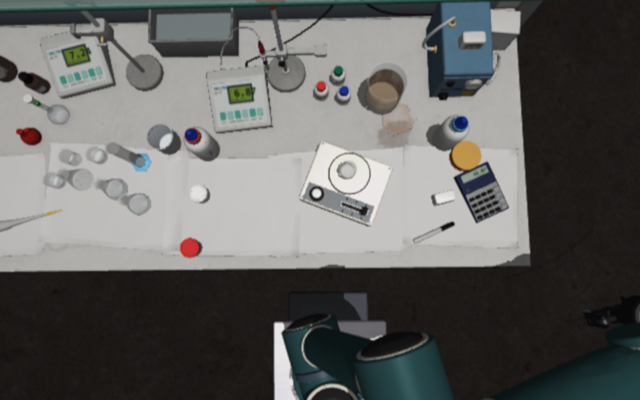

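View pics/side0.png

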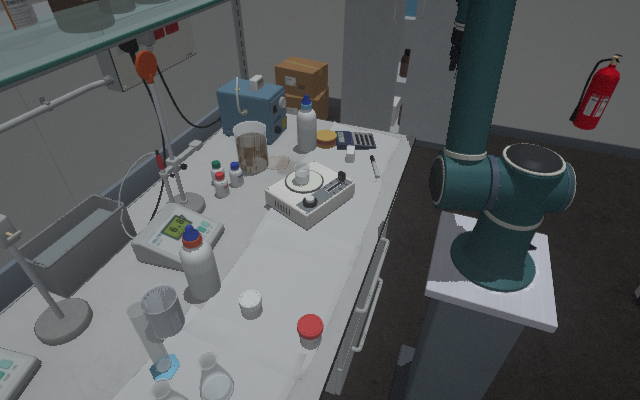

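The top view shows the stirrer around (347,183), with the button near (317,194) and the slot and knob near (355,209). The side view shows the knob at about (342,176) and the button at about (310,201). I'll enlarge both.

```bash
python3 - <<'E'
import cv2,numpy as np
a=cv2.imread("pics/top0.png")[135:230,290:400]; b=cv2.imread("pics/side0.png")[155:230,260:360]
a=cv2.resize(a,None,fx=5,fy=5,interpolation=cv2.INTER_CUBIC); cv2.imwrite("pics/tc.png",a)
b=cv2.resize(b,None,fx=7,fy=7,interpolation=cv2.INTER_CUBIC); cv2.imwrite("pics/sc.png",b)
E
```

```text
(no output)
```

View pics/tc.png

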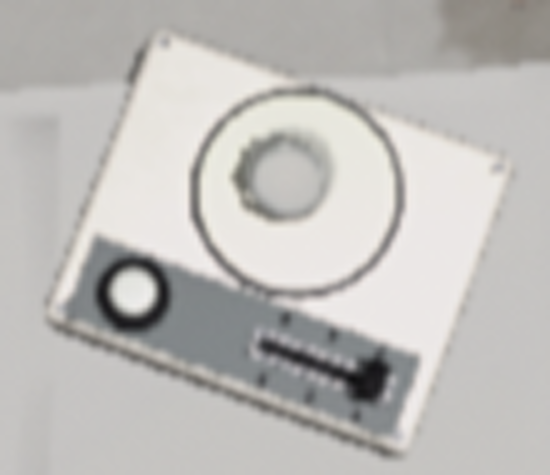

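View pics/sc.png

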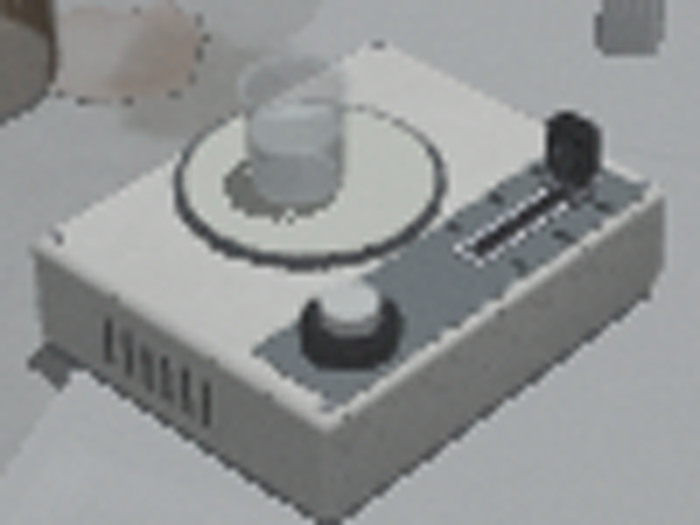

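The top crop shows the button at (132,290), the plate centre at (298,192), the knob top at (371,377), and the body corners at (158,32), (512,165), (405,452) and (50,312). The side crop shows the button top at (350,303) and the knob centre at about (573,150). Next I'll fit the stirrer pose to these.

```bash
cat > fit.py <<'E'
from workcell import sensors, viewer
import numpy as np
from scipy.optimize import least_squares
from scipy.spatial.transform import Rotation as R
def proj(p,X):
    X=np.c_[X,np.ones(len(X))]@np.array(p["world_to_cam"]).T[:,:3]; u=X@np.array(p["K"]).T
    return u[:,:2]/u[:,2:]
def w(v,L):
    c,s=np.cos(v[2]),np.sin(v[2]);L=np.array(L,float)
    return np.c_[v[0]+c*L[:,0]-s*L[:,1],v[1]+s*L[:,0]+c*L[:,1],L[:,2]]
def fit(obs):
    f=lambda v:np.concatenate([(proj(p,w(v,L))-U).ravel() for p,L,U in obs])
    r=least_squares(f,[.62,-.07,-.3],loss="soft_l1");return r.x,f(r.x)
E
python3 - <<'E'
from fit import *
B=[-.06,.065,.088];P=[.027,0,.071];K=[-.06,-.075,.103]
T=np.array([[132,290],[298,192],[371,377],[158,32],[512,165],[405,452],[50,312]])
T=(T+.5)/5-.5+[290,135]
S=(np.array([[350,303],[310,187],[573,150]])+.5)/7-.5+[260,155]
ot=(viewer.camera_params("top"),[B,P,K,[.09,.11,.066],[.09,-.11,.066],[-.09,-.11,.066],[-.09,.11,.066]],T)
os=(viewer.camera_params("side"),[B,P,[-.06,-.075,.089]],S)
for o in([ot],[os],[ot,os]):
    v,e=fit(o);print(v.round(4),e.round(1).tolist())
# free knob y
for ky in(-.080,-.075,-.07): print(ky,proj(ot[0],w(v,[[-.06,ky,.103]]))-T[2])
print(w(v,[B,[-.06,-.075,.089],[-.06,-.019,.089]]).round(4).tolist())
E
```

```text
[ 0.5407 -0.05   -0.3886] [0.1, -0.2, -0.1, -0.0, 0.2, 0.5, -0.3, -2.1, 1.6, -0.8, 0.2, 1.3, -2.3, 0.5]
[ 0.5392 -0.0445 -0.3699] [0.2, 0.3, -0.2, -0.8, -0.0, 0.3]
[ 0.5406 -0.0494 -0.3872] [-0.2, -0.1, -0.3, 0.0, -0.0, 0.5, -0.6, -2.0, 1.4, -0.8, 0.1, 1.3, -2.5, 0.6, -0.1, -0.8, 0.1, -1.9, 0.1, -0.4]
-0.08 [[1.72570907 1.20306359]]
-0.075 [[-0.00236771  0.53147868]]
-0.07 [[-1.7295983  -0.13977737]]
[[0.5095, 0.0334, 0.088], [0.4567, -0.0962, 0.089], [0.4778, -0.0443, 0.089]]
```

```bash
python3 -m inch '[32,-34,0,0,0,0,0, 32,-34,0,0,0,0,0, 32,-34,0,0,0,0,0, 32,-34,0,0,0,0,0, 32,-34,0,0,0,0,0, 32,-34,0,0,0,0,0, 32,-34,0,0,0,0,0, 32,-34,0,0,0,0,0]'
```

```text
time: 0.9
tool_pos: [0.3699, -0.3001, 0.2309]
tcp_rot: [-3.101, -0.499, 0.0]
wrist_force: [1.2, 0.5, -0.0]
width: -0.001
grip_force: 0.0
```

```bash
python3 -m inch '[31,-35,0,0,0,0,0, 31,-35,0,0,0,0,0, 31,-35,0,0,0,0,0, 31,-35,0,0,0,0,0, 0,0,0,0,0,-8.2,0, 0,0,0,0,0,-8.2,0, 0,0,0,0,0,-8.2,0, 0,0,0,0,0,-8.2,0]' && python3 -m inch '[0,0,0,0,0,-8.2,0, 0,0,0,0,0,-8.2,0, 0,0,20,0,0,0,0, 0,0,20,0,0,0,0, 0,0,20,0,0,0,0, 0,0,15,0,0,0,0, 0,0,0,0,0,0,0, 0,0,0,0,0,0,0]'
python3 - <<'E'
from workcell import viewer,sensors
import cv2
s=sensors.read_state();print(s["tool_pos"],s["tcp_rot"],s["q"])
a=viewer.read_camera("top")[135:230,290:400,::-1];b=viewer.read_camera("side")[130:230,250:370,::-1];c=viewer.read_camera("wrist")[:,:,::-1]
f=lambda i,k:cv2.resize(i,None,fx=k,fy=k,interpolation=cv2.INTER_CUBIC)
import numpy as np
o=np.zeros((600,800,3),np.uint8)
o[:285,:330]=f(a,3);o[:400,330:330+470]=cv2.resize(b,(470,392))[:400] if 0 else np.pad(cv2.resize(b,(470,392),interpolation=cv2.INTER_CUBIC),((0,8),(0,0),(0,0)))
o[400:600,:320]=cv2.resize(c,(320,200))
cv2.imwrite("pics/m1.png",o)
E
```

```text
time: 1.7
tool_pos: [0.4431, -0.1297, 0.2308]
tcp_rot: [-2.829, -1.365, 0.001]
wrist_force: [0.3, -0.5, -0.3]
width: 0.003
grip_force: 0.0
time: 2.5
tool_pos: [0.4431, -0.1301, 0.1561]
tcp_rot: [-2.611, -1.745, 0.001]
wrist_force: [0.3, -0.2, 0.3]
width: -0.0
grip_force: 0.0
[ 0.44308155 -0.13006629  0.15609364] [-2.61107871e+00 -1.74545453e+00  9.93575350e-04] [-3.39472504e-01 -8.29211272e-02  2.12485810e+00 -5.96469041e-06
  1.10070509e+00  5.28123163e-02]
```

View pics/m1.png

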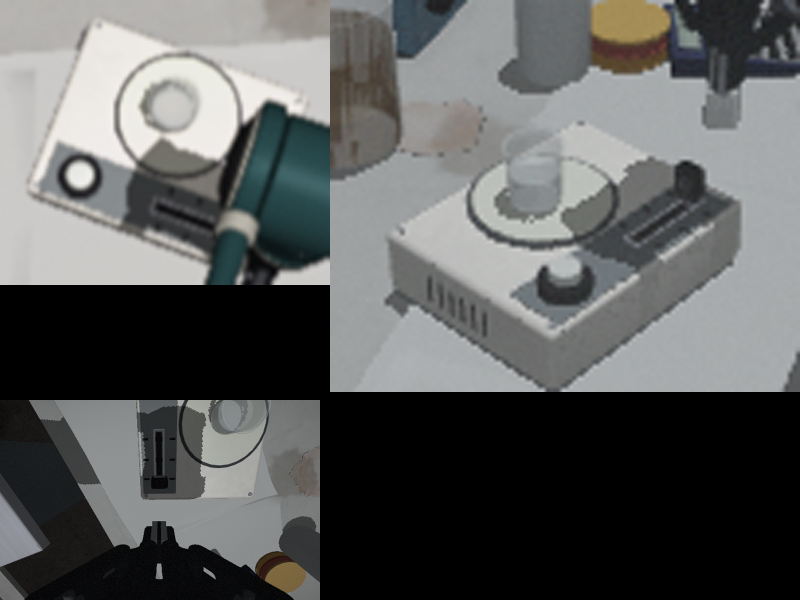

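```bash
python3 -m inch '[0,0,24,0,0,0,0, 0,0,24,0,0,0,0, 0,0,24,0,0,0,0, 8,0,0,0,0,0,0, 2,0,0,0,0,0,0, 2,0,0,0,0,0,0, 2,0,0,0,0,0,0, 0,0,0,0,0,0,0]'
```

```text
time: 3.45
tool_pos: [0.4499, -0.1173, 0.0856]
tcp_rot: [2.61, 1.746, 0.002]
wrist_force: [0.3, -0.9, -0.3]
width: -0.002
grip_force: 0.0
```

```bash
python3 -m inch '[2,0,0,0,0,0,0, 2,0,0,0,0,0,0, 2,0,0,0,0,0,0, 2,0,0,0,0,0,0, 2,0,0,0,0,0,0, 2,0,0,0,0,0,0, 0,0,0,0,0,0,0, 0,0,0,0,0,0,0]'
```

```text
time: 4.25
tool_pos: [0.4535, -0.1058, 0.0841]
tcp_rot: [-2.611, -1.746, -0.001]
wrist_force: [0.7, -0.6, -0.1]
width: 0.003
grip_force: 0.2
```

```bash
python3 - <<'E'
from workcell import viewer
import cv2,numpy as np
b=viewer.read_camera("side")[140:220,290:370,::-1];c=viewer.read_camera("wrist")[:,:,::-1]
cv2.imwrite("pics/m2.png",np.hstack([cv2.resize(b,(400,400),interpolation=cv2.INTER_CUBIC),cv2.resize(c[0:300,200:440],(320,400))]))
E
```

```text
(no output)
```

View pics/m2.png

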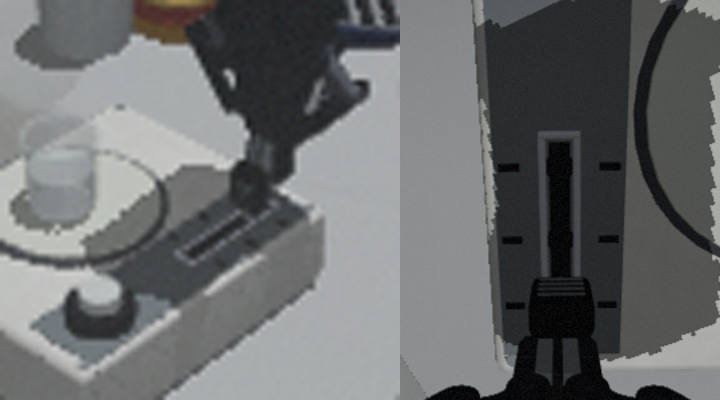

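The tip is right behind the knob, centred on it, and just touching. The knob is still near the off mark, so I'll keep pushing.

```bash
python3 -m inch '[2,0,0,0,0,0,0, 2,0,0,0,0,0,0, 2,0,0,0,0,0,0, 0,0,0,0,0,0,0, 0,0,0,0,0,0,0, 0,0,0,0,0,0,0, 0,0,0,0,0,0,0, 0,0,0,0,0,0,0]'
```

```text
time: 5.15
tool_pos: [0.4557, -0.1006, 0.0843]
tcp_rot: [-2.612, -1.746, -0.0]
wrist_force: [-0.2, 0.6, 0.3]
width: 0.0
grip_force: 0.0
```

```bash
python3 -m inch '[2,0,0,0,0,0,0, 2,0,0,0,0,0,0, 2,0,0,0,0,0,0, 2,0,0,0,0,0,0, 2,0,0,0,0,0,0, 0,0,0,0,0,0,0, 0,0,0,0,0,0,0, 0,0,0,0,0,0,0]'
```

```text
time: 5.95
tool_pos: [0.4594, -0.0914, 0.0843]
tcp_rot: [-2.612, -1.746, 0.0]
wrist_force: [0.3, -0.9, -0.9]
width: 0.002
grip_force: 0.0
```

```bash
python3 -m inch '[2,0,0,0,0,0,0, 2,0,0,0,0,0,0, 2,0,0,0,0,0,0, 2,0,0,0,0,0,0, 2,0,0,0,0,0,0, 2,0,0,0,0,0,0, 0,0,0,0,0,0,0, 0,0,0,0,0,0,0]'
```

```text
time: 6.75
tool_pos: [0.4642, -0.0799, 0.0842]
tcp_rot: [-2.612, -1.746, -0.001]
wrist_force: [-0.7, -0.8, 0.5]
width: -0.0
grip_force: 0.2
```

```bash
python3 -m inch '[2,0,0,0,0,0,0, 2,0,0,0,0,0,0, 2,0,0,0,0,0,0, 2,0,0,0,0,0,0, 2,0,0,0,0,0,0, 0,0,0,0,0,0,0, 0,0,0,0,0,0,0, 0,0,0,0,0,0,0]'; python3 - <<'E'
from workcell import viewer
import cv2,numpy as np
b=viewer.read_camera("side")[140:220,290:370,::-1];c=viewer.read_camera("wrist")[:,:,::-1]
cv2.imwrite("pics/m3.png",np.hstack([cv2.resize(b,(400,400),interpolation=cv2.INTER_CUBIC),cv2.resize(c[0:300,200:440],(320,400))]))
E
```

```text
time: 7.55
tool_pos: [0.468, -0.0711, 0.0844]
tcp_rot: [2.612, 1.746, 0.0]
wrist_force: [-0.2, -0.7, -1.1]
width: -0.0
grip_force: 0.0
```

View pics/m3.png

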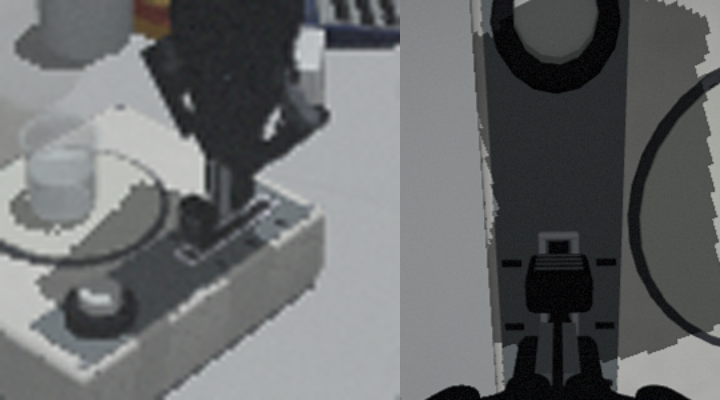

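The knob has snapped ahead of the tip, close to the fast mark. I'll push on gently to confirm it's against the stop.

```bash
python3 -m inch '[2,0,0,0,0,0,0, 2,0,0,0,0,0,0, 2,0,0,0,0,0,0, 2,0,0,0,0,0,0, 2,0,0,0,0,0,0, 0,0,0,0,0,0,0, 0,0,0,0,0,0,0, 0,0,0,0,0,0,0]'
```

```text
time: 8.45
tool_pos: [0.4714, -0.0625, 0.0843]
tcp_rot: [2.611, 1.746, -0.002]
wrist_force: [-1.6, -4.9, 1.4]
width: 0.002
grip_force: 2.5
```

```bash
python3 -m inch '[1,0,0,0,0,0,0, 1,0,0,0,0,0,0, 0,0,0,0,0,0,0, 0,0,0,0,0,0,0, 0,0,0,0,0,0,0, 0,0,0,0,0,0,0, 0,0,0,0,0,0,0, 0,0,0,0,0,0,0]'
```

```text
time: 9.25
tool_pos: [0.4714, -0.0624, 0.0843]
tcp_rot: [2.608, 1.746, -0.007]
wrist_force: [-4.9, -11.5, 3.8]
width: -0.0
grip_force: 6.2
```

The tip is firm against the stop at 12 N, at the position I expected. Next I'll back off, rise, and move over the button.

```bash
python3 -m inch '[-5,0,0,0,0,0,0, -5,0,0,0,0,0,0, 0,0,-20,0,0,0,0, 0,0,-20,0,0,0,0, 0,0,-15,0,0,0,0, 30,0,0,0,0,0,0, 40,0,0,0,0,0,0, 40,0,0,0,0,0,0]' && python3 -m inch '[0,0,0,0,0,0,0, 0,0,0,0,0,0,0, 0,0,0,0,0,0,0, 0,0,0,0,0,0,0, 0,0,0,0,0,0,0, 0,0,0,0,0,0,0, 0,0,0,0,0,0,0, 0,0,0,0,0,0,0]'
python3 - <<'E'
from fit import *
import cv2
s=sensors.read_state();t=np.array(s["tool_pos"]);b=np.array([.5095,.0334,.088])
print(R.from_rotvec(s["tcp_rot"]).inv().apply(b-t)*1000)
p=viewer.camera_params("wrist");print(proj(p,np.array([b,w([.5406,-.0494,-.3872],[[-.06,-.019,.103]])[0],t])))
c=viewer.read_camera("wrist")[:,:,::-1];a=viewer.read_camera("side")[140:230,250:370,::-1]
cv2.imwrite("pics/m4.png",np.hstack([c[:,180:460],cv2.resize(a,(500,400),interpolation=cv2.INTER_CUBIC)]))
E
```

```text
time: 10.05
tool_pos: [0.5113, 0.0335, 0.1397]
tcp_rot: [2.613, 1.744, 0.002]
wrist_force: [0.8, -0.4, 0.2]
width: -0.001
grip_force: 0.0
time: 10.85
tool_pos: [0.5107, 0.0322, 0.1393]
tcp_rot: [2.612, 1.745, 0.0]
wrist_force: [-0.2, -1.1, -0.7]
width: 0.003
grip_force: 0.0
[ 0.67650666 -1.57761215 51.34374288]
[[316.73509789 218.56416444]
 [317.48832149 338.11211394]
 [319.44278697 256.44259515]]
```

View pics/m4.png

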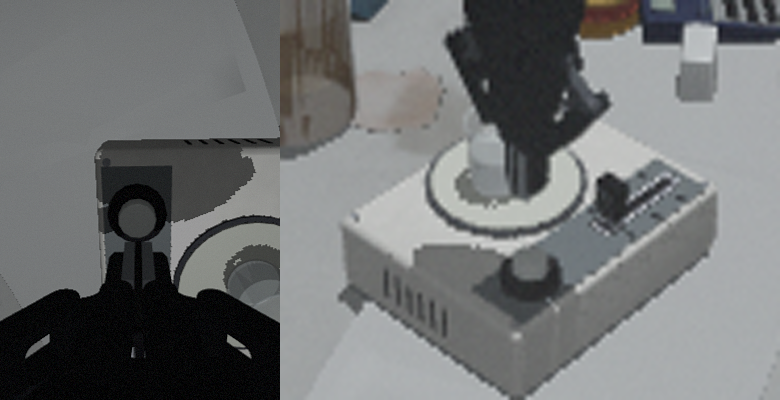

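The wrist view shows the button at (318,220), against a predicted (317,219), so it's aligned. The lever is at the fast end. Now I'll press the button.

```bash
python3 -m inch '[0,-1,16,0,0,0,0, 0,0,16,0,0,0,0, 0,0,14,0,0,0,0, 0,0,2,0,0,0,0, 0,0,2,0,0,0,0, 0,0,2,0,0,0,0, 0,0,0,0,0,0,0, 0,0,0,0,0,0,0]'
```

```text
time: 11.75
tool_pos: [0.5103, 0.0328, 0.088]
tcp_rot: [2.611, 1.746, 0.002]
wrist_force: [-0.6, -0.4, 1.5]
width: -0.005
grip_force: 0.7
```

```bash
python3 -m inch '[0,0,1,0,0,0,0, 0,0,1,0,0,0,0, 0,0,1,0,0,0,0, 0,0,1,0,0,0,0, 0,0,0,0,0,0,0, 0,0,0,0,0,0,0, 0,0,0,0,0,0,0, 0,0,0,0,0,0,0]'
```

```text
time: 12.55
tool_pos: [0.5103, 0.0328, 0.0836]
tcp_rot: [2.611, 1.746, 0.001]
wrist_force: [1.7, 0.7, 3.6]
width: 0.001
grip_force: 1.9
```

```bash
python3 -m inch '[0,0,1,0,0,0,0, 0,0,1,0,0,0,0, 0,0,1,0,0,0,0, 0,0,0,0,0,0,0, 0,0,0,0,0,0,0, 0,0,0,0,0,0,0, 0,0,0,0,0,0,0, 0,0,0,0,0,0,0]'
```

```text
time: 13.35
tool_pos: [0.5104, 0.0328, 0.0818]
tcp_rot: [2.611, 1.746, 0.001]
wrist_force: [-1.9, -0.4, 13.2]
width: 0.003
grip_force: 6.7
```

The button is bottomed out: 13 N at z = 0.0818. Now I'll release and rise clear.

```bash
python3 -m inch '[0,0,-3,0,0,0,0, 0,0,-5,0,0,0,0, 0,0,-10,0,0,0,0, 0,0,-25,0,0,0,0, 0,0,-30,0,0,0,0, 0,0,-40,0,0,0,0, 0,0,0,0,0,0,0, 0,0,0,0,0,0,0]'
python3 - <<'E'
from workcell import viewer
import cv2,numpy as np
c=viewer.read_camera("wrist")[:,:,::-1];a=viewer.read_camera("side")[140:230,250:370,::-1]
cv2.imwrite("pics/m5.png",np.hstack([c[:,180:460],cv2.resize(a,(500,400),interpolation=cv2.INTER_CUBIC)]))
E
```

```text
time: 14.15
tool_pos: [0.5098, 0.0328, 0.1942]
tcp_rot: [2.611, 1.746, 0.001]
wrist_force: [0.2, 1.4, 0.2]
width: 0.002
grip_force: 0.0
```

View pics/m5.png

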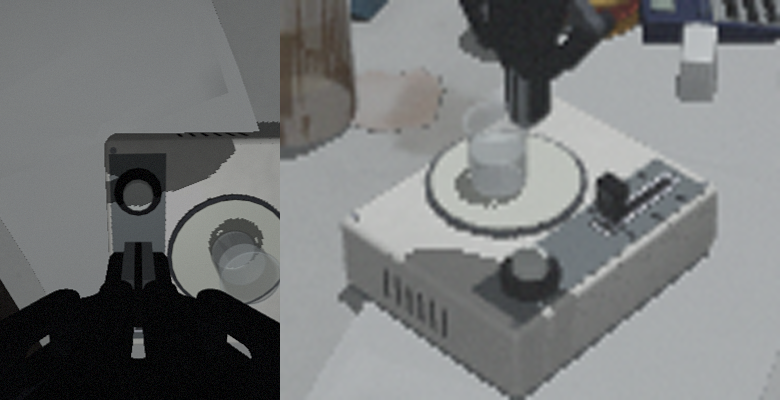

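The lever is at fast (side crop, about (612,190)), the button is up at (530,265), the beaker is in place and the stirrer hasn't moved.

```bash
python3 -c "
from workcell import job
print(job.finish_job())"
```

```text
the job is handed in; nothing more can be done
None
```

The job is handed in: I pushed the lever past slow to the fast stop (firm at about 12 N), then pressed the start button right down and let it come up, and the final pictures show the beaker and stirrer unmoved.

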